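# Change the brake pads in a caliper carrier

### The arm

A 6-joint arm with a two-finger parallel gripper is mounted at the origin on a cart in front of the work surface, level with it; the furniture and walls round the work are solid. World frame = base frame: x ahead of the robot, y to its left, z up, the work surface at z = 0. Lengths are in mm, angles in degrees, forces in N, time in s.
With the tool pointing down it reaches from about 300 to 1000 mm from the base axis. Payload 5.1 kg.
Tool frame: the origin (TCP) lies midway between the tips of the shut fingers; the grasp point (between the pads) lies 19 mm behind it; z points along the fingers, y is the line along which they close (so a half turn about z gives the same grasp; the last joint's range is limited). The gripper opens to 95 mm and grips with 3 to 60 N. Pads are 20 mm wide; open, the fingers measure 119 mm over their backs; the gripper's body (75 mm by 180 mm) begins 59 mm behind the grasp point.
Start: joints at [67.46, 7.093, 94.555, -0, 78.352, -4.733], TCP at [198.804, 618.839, 214.656] pointing down, gripper open.
Joint ranges: [-149.61, 149.61], [-58.7, 133.49], [1.44, 155.28], [-77.14, 257.14], [18.33, 153.61], [-166.67, 166.67]. Speed limits (degrees/s): [147.25, 147.25, 180, 180, 180, 180].

### API

Orientations are given as [roll, pitch, yaw] about the fixed x, y, z axes, in that order (R = Rz(yaw) Ry(pitch) Rx(roll)).
In Python, from workcell import arm, get_image gives the robot as it stands. The module is installed in compiled form; this text tells all that it offers.
- The arm moves only by the tool play_rows, never from a script. Its argument "deltas" is one flat list of numbers, 7 for each row, row after row: the shift along the tool's x, y, z in mm, then the turn, a rotation vector about the tool's x, y, z in rad, then the closure, from 0 (fully open) to 1 (shut). A call has 1 to 8 rows; each row shifts and turns the commanded pose from where the row before left it, along the tool's axes as they then stand; what a row does not reach is not made up. A row lasts 1/12 s, in which the tool goes at most 41.7 mm and 7.16 degrees, less where a joint would pass 70% of its speed; a pose out of reach is approached as far as the arm can. A call with a gripper value outside its range is refused whole. The fingers move at their own pace and stop on an object; the grip force is fixed at half the most. Time passes only in rows, so rows that do not move let the fingers close. It gives the time, the measured TCP pose, the force, the opening and the grip force at its end, in the units of the state.
- arm.state(): the state, without advancing time (a new reading comes with each control period).
- get_image(name): name is "scene" or "top"; returns a dict with "img" (384x512x3 uint8, red, green, blue), "fx", "fy", "cx", "cy" (pixels), "D" ([k1, k2, p1, p2, k3] as OpenCV has them; the pictures are not rectified), "origin" and "attitude" of the camera in the world. Camera axes: x right, y up, looking along -z (the intrinsics and any distortion apply to the point x, -y, -z); pixel columns grow to the right and rows downward; lengths in mm; the calibration is good to about 2 mm. A picture is of the moment at which its call begins. There is no depth.
- arm.sign_off(): hands the job in; it is judged then, once.
The state is a dict: "time_s": time; "joint_positions": joint angles; "joint_vel": joint speeds; "tau": joint torques, N m; "eef_pos": TCP position; "tcp_rot": TCP orientation; "wrist_force": force on the tool from outside, world axes, zero at the start; "torque": the same for the moment, N m; "gripper_width": finger opening in mm; "gripper_force": force on a finger pad.
Only numpy, scipy, OpenCV 4.12 (cv2) and the standard library are available. Lean on these libraries where they do the work, as an engineer would, in place of code of your own. Each camera call takes 0.05 s, during which the arm holds its last target. There are 200 camera calls.

### The job

Change the brake pads in the caliper carrier: lift out the two worn (thin) pads and stand each one upright in a slot of its own in the wooden pad rack, where one slot is free to begin with. Fit the two new (thick) pads in the carrier with their ears fully down in the notches and their linings facing each other: the pad with the wear tab goes on the side of the rubber-booted guide pins, the plain one on the other side.

Things in the scene. Friction and masses are not known exactly. Their poses are not given: they have to be found in the camera images.
- carrier: Dark iron caliper carrier on a grey 112 x 140 mm plate, fixed, on a shelf (top z = 0.29 m). Origin: under the plate's middle; y along the pads, -x side: two rubber-booted guide pins. Arms at y = +-45 to +-64 mm, 51 mm high, notched at x = -28 and +28 mm (12 mm wide, flared, floor 34 mm up). Seated pad: underside 12 mm up, lining towards x = 0, new pad's origin at x = -23 or +23 mm, y = 0.
- rack: Light wooden pad rack, fixed on the shelf. Origin: under the middle of its 136 x 122 mm base, 8 mm thick; y along the pads. Three slots, x = -40, 0, +40 mm, 22 mm wide with flared mouths, between teeth of two end boards (y = +-28 to +-46 mm, tops 36 mm up). A pad stands in a slot on the base (8 mm up), middle at y = 0. The middle slot starts free; worn pads may go in any slot.
- new_inner: New thick brake pad with wear tab. 16 x 80 x 42 mm: 6 mm dark steel backing plate, grey lining 10 mm thick. Ears 6 mm thick, 22 to 40 mm up, make it 106 mm long. Origin: mid-thickness, under the middle; y along it, lining towards +x, backing x -8 to -2 mm. Bright steel tab 14 mm wide, 8 mm above the top edge at y = 29 mm. 0.2-0.4 kg. Starts standing in an outer slot of the rack.
- new_outer: New thick brake pad without wear tab. 16 x 80 x 42 mm: 6 mm dark steel backing plate, grey lining 10 mm thick. Ears 6 mm thick, 22 to 40 mm up, make it 106 mm long. Origin: mid-thickness, under the middle; y along it, lining towards +x, backing x -8 to -2 mm. Top edge plain. 0.2-0.4 kg. Starts standing in an outer slot of the rack.
- worn_inner: Worn thin brake pad with wear tab. 9 x 80 x 42 mm: 6 mm dark steel backing plate, grey lining 3 mm thick. Ears 6 mm thick, 22 to 40 mm up, make it 106 mm long. Origin: mid-thickness, under the middle; y along it, lining towards +x, backing x -4.5 to 1.5 mm. Bright steel tab 14 mm wide, 8 mm above the top edge at y = 29 mm. 0.2-0.4 kg. Starts seated in the carrier's pin-side notches.
- worn_outer: Worn thin brake pad without wear tab. 9 x 80 x 42 mm: 6 mm dark steel backing plate, grey lining 3 mm thick. Ears 6 mm thick, 22 to 40 mm up, make it 106 mm long. Origin: mid-thickness, under the middle; y along it, lining towards +x, backing x -4.5 to 1.5 mm. Top edge plain. 0.2-0.4 kg. Starts seated in the carrier's other notches.

How it is judged:
By the outcome, as a careful person would: the job done as asked, in the order asked, and still so for the second after the job is handed in, with the robot touching nothing.
It also fails if it takes over 96 s, if anything falls off the work surface, if the arm or the gripper's body presses on something with over 40 N, if the wrist force passes 120 N, or if a joint passes its speed limit or range.

## Working session

There is one attempt and no reset: what is moved stays moved. The work goes in short steps, Python scripts to look and compute and a tool call to move; the robot and the scene stay as the last step left them, time stands still between calls to the robot, and variables do not carry over. Pictures are saved under pics/ and viewed, at most 14 in all, crops included, and the job is handed in when it is done.

Besides the shell and the picture viewer there is one more tool, called after ">>>" as a command line: name --argument value ..., lists and objects as JSON in quotes. play_rows: Moves the arm, as the interface text tells. Its arguments: {"type":"object","properties":{"deltas":{"type":"array"}},"required":["deltas"]}

```bash
mkdir -p pics; python3 - <<'E'
from workcell import arm,get_image
import cv2
s=arm.state()
for k,v in s.items(): print(k,v)
for n in("scene","top"):
    d=get_image(n); cv2.imwrite(f"pics/{n}0.png",d["img"][:,:,::-1])
    print(n,{k:v for k,v in d.items() if k!="img"})
E
```

```text
time_s 0.0
joint_positions [ 6.74600847e+01  7.13297757e+00  9.46336400e+01 -1.20602880e-03
  7.83505337e+01 -4.73290717e+00]
joint_vel [-0.0241082  -0.09612447 -0.15130811  0.01501699 -0.07661613 -0.04960254]
tau [ 2.33992025e-03 -4.17603850e+01 -3.59936464e+01  7.76429311e-02
  4.91998054e-02 -1.71330780e-04]
eef_pos [198.5693515  618.25850251 213.39745441]
tcp_rot [-1.79883151e+02 -8.48958756e-03  1.62193228e+02]
wrist_force [-0.26158199  0.43616362 -0.37309223]
torque [ 0.01976431 -0.02974659  0.06752332]
gripper_force 0.0
gripper_width 95.12477390164142
scene {'fx': 371.47132821486684, 'fy': 371.47132821486684, 'cx': 250.4781999144871, 'cy': 181.13042440139634, 'D': array([-0.07529267,  0.        ,  0.        ,  0.        ,  0.        ]), 'origin': array([  70.02049137, -258.44359212,  879.46999086]), 'attitude': array([ 52.03383499,  -0.88733088, -56.08048696])}
top {'fx': 473.67783815501036, 'fy': 473.67783815501036, 'cx': 259.8003306514235, 'cy': 191.97150727815384, 'D': array([-0.15504442,  0.        ,  0.        ,  0.        ,  0.        ]), 'origin': array([ 580.11339579,   91.33452229, 1237.83296496]), 'attitude': array([  2.78514768,  -0.6122356 , -88.76530299])}
```

View pics/scene0.png

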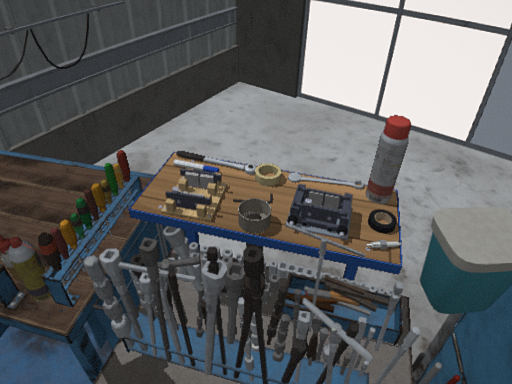

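View pics/top0.png

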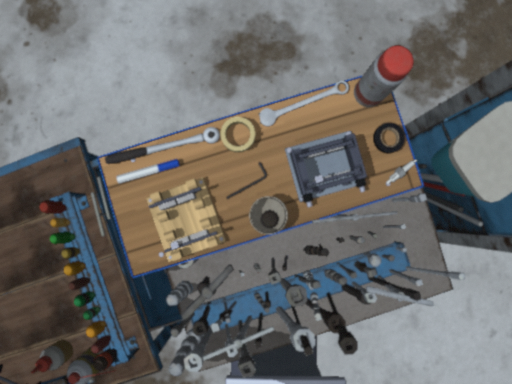

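The scene shows the rack at about (195,195) and the carrier at (322,210). In the top view the rack is at (185,218) and the carrier at (327,167). I'll zoom in on both.

```bash
python3 - <<'E'
import cv2,numpy as np
t=cv2.imread("pics/top0.png"); s=cv2.imread("pics/scene0.png")
f=lambda im,x,y,w,h,k:cv2.resize(im[y:y+h,x:x+w],None,fx=k,fy=k,interpolation=cv2.INTER_CUBIC)
cv2.imwrite("pics/cropT.png",np.hstack([f(t,140,170,88,96,4.5),f(t,283,120,88,96,4.5)]))
cv2.imwrite("pics/cropS.png",np.hstack([f(s,155,160,80,70,5),f(s,280,175,80,70,5)]))
E
```

```text
(no output)
```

View pics/cropT.png

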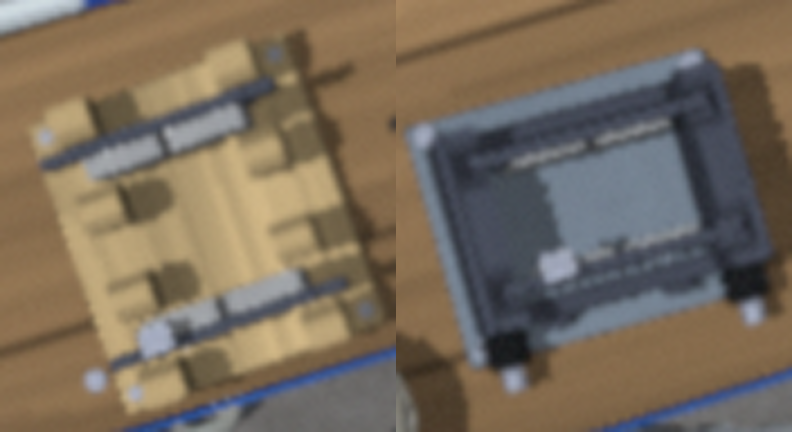

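View pics/cropS.png

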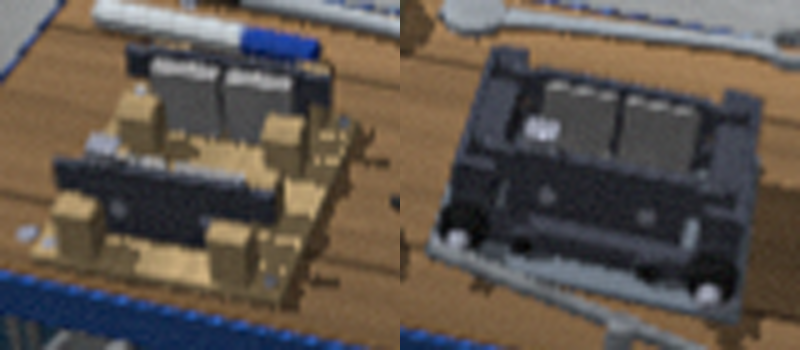

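The rack's far pad is plain with its lining towards the robot, and its near pad has the tab at left with the lining facing away. The carrier's pins are on the near side, and the worn tab pad there also has its tab at left. So the new pads transfer without a half turn. The rack screws are at crop pixels (45,138), (275,53), (365,312) and (135,395).

```bash
cat > h.py <<'E'
import numpy as np,cv2
from scipy.spatial.transform import Rotation as R
from workcell import arm,get_image
def ray(d,p,z):
    K=np.array([[d["fx"],0,d["cx"]],[0,d["fy"],d["cy"]],[0,0,1]])
    u=cv2.undistortPoints(np.array(p,float).reshape(-1,1,2),K,d["D"]).reshape(-1,2)
    v=np.c_[u[:,0],-u[:,1],-np.ones(len(u))]@R.from_euler('xyz',d["attitude"],degrees=True).as_matrix().T
    o=d["origin"]; return (o+v*((np.broadcast_to(z,len(u))-o[2])/v[:,2])[:,None])
def crop(d,x,y,w,h,k,name):
    im=cv2.resize(d["img"][y:y+h,x:x+w,::-1],None,fx=k,fy=k,interpolation=cv2.INTER_CUBIC); cv2.imwrite(name,im)
E
python3 - <<'E'
from h import *
np.set_printoptions(precision=1,suppress=True)
d=get_image("top")
c=lambda P,x0,y0:(np.array(P)+.5)/4.5-.5+[x0,y0]
r=ray(d,c([(45,138),(275,53),(365,312),(135,395)],140,170),299)
print("rack screws",r,r.mean(0))
a=r[0]+r[3]-r[1]-r[2]; print("yaw y-axis",np.degrees(np.arctan2(-a[0],a[1])))
a=r[0]+r[1]-r[2]-r[3]; print("yaw x-axis",np.degrees(np.arctan2(a[1],a[0])))
# rack pads: backing top line ends (ears), top z=290+8+40
p=ray(d,c([(42,164),(272,86),(112,366),(348,283)],140,170),338); print("rack ears",p,(p[0]+p[1])/2,(p[2]+p[3])/2)
q=ray(d,c([(29,135),(296,60)],283,120),298); print("carrier far screws",q)
q=ray(d,c([(75,160),(318,95),(135,318),(345,232)],283,120),342); print("carrier ears",q,(q[0]+q[1])/2)
q=ray(d,c([(115,162),(278,124),(180,265),(303,232)],283,120),344); print("lining lines",q)
q=ray(d,c([(117,380),(356,313)],283,120),315); print("pin ends",q)
E
```

```text
rack screws [[604.6 301.7 299. ]
 [644.5 200.2 299. ]
 [531.3 157.6 299. ]
 [492.1 258.4 299. ]] [568.1 229.5 299. ]
yaw y-axis 21.347272624367545
yaw x-axis 20.847181259824904
rack ears [[592.5 293.9 338. ]
 [627.8 196.6 338. ]
 [507.7 261.6 338. ]
 [545.3 162.3 338. ]] [610.1 245.2 338. ] [526.5 211.9 338. ]
carrier far screws [[712.1  25.6 298. ]
 [749.3 -94.  298. ]]
carrier ears [[ 695.8    9.   342. ]
 [ 726.5  -94.9  342. ]
 [ 629.3  -17.5  342. ]
 [ 668.  -107.   342. ]] [711.1 -43.  342. ]
lining lines [[695.1  -7.8 344. ]
 [713.2 -77.3 344. ]
 [652.1 -36.1 344. ]
 [667.3 -88.5 344. ]]
pin ends [[ 603.7  -13.4  315. ]
 [ 635.2 -118.2  315. ]]
```

```bash
cat >> h.py <<'E'
def rect(d,o,yaw,z,hx,hy,k,name):
    # picture right = -y, up = +x of the frame
    X,Y=np.meshgrid(np.arange(-hy,hy,1/k),np.arange(-hx,hx,1/k))
    L=np.c_[(-Y).ravel(),(-X).ravel()]; t=np.radians(yaw); c,s=np.cos(t),np.sin(t)
    W=np.c_[o[0]+c*L[:,0]-s*L[:,1],o[1]+s*L[:,0]+c*L[:,1],np.full(len(L),z)]
    C=(W-d["origin"])@R.from_euler('xyz',d["attitude"],degrees=True).as_matrix(); C[:,1:]*=-1
    K=np.array([[d["fx"],0,d["cx"]],[0,d["fy"],d["cy"]],[0,0,1]])
    p=cv2.projectPoints(C,np.zeros(3),np.zeros(3),K,d["D"])[0].reshape(X.shape+(2,)).astype(np.float32)
    im=cv2.remap(d["img"][:,:,::-1].copy(),p[...,0],p[...,1],cv2.INTER_CUBIC)
    for m in range(-60,61,20):
        cv2.line(im,(int((m+hy)*k),0),(int((m+hy)*k),im.shape[0]),(0,255,255) if m else (0,0,255),1)
        cv2.line(im,(0,int((m+hx)*k)),(im.shape[1],int((m+hx)*k)),(0,255,255) if m else (0,0,255),1)
    cv2.imwrite(name,im)
E
python3 - <<'E'
from h import *
rect(get_image("top"),(684,-50),16.6,341,70,85,4,"pics/rect1.png")
E
```

```text
(no output)
```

View pics/rect1.png

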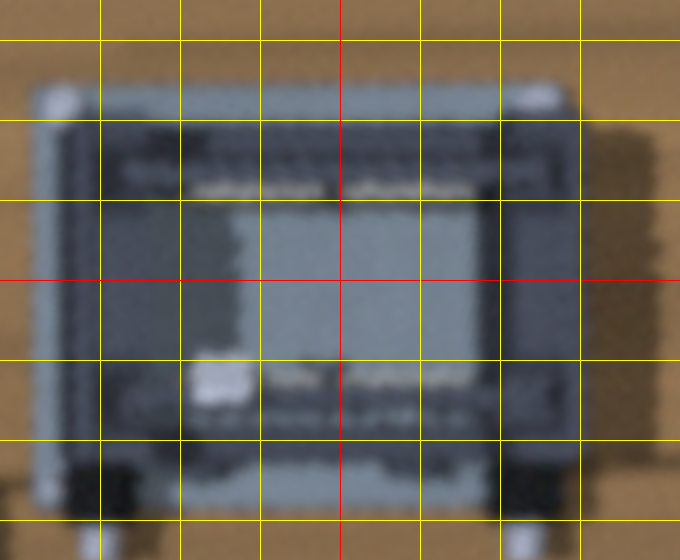

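The rectified view has pads parallel to the grid with yaw 16.6° right. The features sit about 1 mm towards -x and 2 mm towards +y of the guess: far lining at row 190, near lining at row 380, far ears at columns 122 and 548. So the carrier is at about (682.5, -48.4), yaw 16.6°, and the rack at (568.1, 229.5), yaw 21.1°. I'll raise and turn the tool first.

>>> play_rows --deltas '[0,0,-30,0,0,0.121,0.6,0,0,-30,0,0,0.121,0.6,0,0,-30,0,0,0.121,0.6,0,0,-30,0,0,0.121,0.6,0,0,-30,0,0,0.121,0.6,0,0,-30,0,0,0.121,0.6,0,0,-30,0,0,0.121,0.6,0,0,-30,0,0,0.123,0.6]'

```text
time_s: 0.87
eef_pos: [198.7, 618.6, 455.9]
tcp_rot: [-180.0, 0.0, 106.3]
wrist_force: [-0.2, 0.1, -0.1]
gripper_width: 47.0
gripper_force: 0.0
```

```bash
cat >> h.py <<'E'
F={"c":((682.5,-48.4),16.6),"r":((568.1,229.5),21.1)}
def go(f,lx,ly,up):
    """tool-frame shift (after the turn) to the place lx,ly in frame f, TCP 'up' above the shelf"""
    (o,yaw)=F[f]; t=np.radians(yaw)
    W=np.array([o[0]+np.cos(t)*lx-np.sin(t)*ly,o[1]+np.sin(t)*lx+np.cos(t)*ly,290+up])
    s=arm.state(); r=s["tcp_rot"]; turn=(r[2]-(yaw+90)+180)%360-180
    d=R.from_euler('xyz',[180,0,yaw+90],degrees=True).inv().apply(W-s["eef_pos"])
    e=R.from_euler('xyz',r,degrees=True).inv()*R.from_euler('xyz',[180,0,yaw+90],degrees=True)
    t=np.radians(yaw); p=s["eef_pos"]; q=p[:2]-o
    print("t%.2f"%s["time_s"],"pos",p.round(1),"local",(np.cos(t)*q[0]+np.sin(t)*q[1]).round(1),(-np.sin(t)*q[0]+np.cos(t)*q[1]).round(1),"up",(p[2]-290).round(1),"w%.1f"%s["gripper_width"],"gf%.1f"%s["gripper_force"],"wf",s["wrist_force"].round(1))
    print("   turn",e.as_rotvec().round(3),"then shift",d.round(1))
E
python3 -c "
from h import *
go('c',-26.5,0,160)"
```

```text
t0.87 pos [198.7 618.6 455.9] local -273.1 777.4 up 165.9 w47.0 gf0.0 wf [-0.2  0.1 -0.1]
   turn [-0.     0.    -0.006] then shift [-777.4  246.6    5.9]
```

>>> play_rows --deltas '[-32,10,0,0,0,0,0.6,-32,10,0,0,0,0,0.6,-32,10,0,0,0,0,0.6,-32,10,0,0,0,0,0.6,-32,10,0,0,0,0,0.6,-32,10,0,0,0,0,0.6,-32,10,0,0,0,0,0.6,-32,10,0,0,0,0,0.6]'

```text
time_s: 1.53
eef_pos: [349.2, 394.9, 454.5]
tcp_rot: [-180.0, 0.0, 106.6]
wrist_force: [0.4, 0.6, 0.0]
gripper_width: 38.2
gripper_force: 0.0
```

>>> play_rows --deltas '[-32,10,0,0,0,0,0.6,-32,10,0,0,0,0,0.6,-32,10,0,0,0,0,0.6,-32,10,0,0,0,0,0.6,-32,10,0,0,0,0,0.6,-32,10,0,0,0,0,0.6,-32,10,0,0,0,0,0.6,-32,10,0,0,0,0,0.6]'

```text
time_s: 2.2
eef_pos: [499.1, 172.4, 454.6]
tcp_rot: [180.0, -0.0, 106.6]
wrist_force: [0.5, -0.2, -0.5]
gripper_width: 38.6
gripper_force: 0.0
```

>>> play_rows --deltas '[-32,10,0,0,0,0,0.6,-32,10,0,0,0,0,0.6,-32,10,0,0,0,0,0.6,-32,10,0,0,0,0,0.6,-32,10,0,0,0,0,0.6,-32,10,0,0,0,0,0.6,-32,12,0,0,0,0,0.6,-9,4,0,0,0,0,0.6]'

```text
time_s: 2.87
eef_pos: [639.6, -31.3, 452.7]
tcp_rot: [-179.9, 0.0, 106.4]
wrist_force: [0.3, 0.5, -0.7]
gripper_width: 38.6
gripper_force: 0.0
```

```bash
python3 -c "
from h import *
go('c',-26.5,0,110)"
```

```text
t2.87 pos [639.6 -31.3 452.7] local -36.3 28.6 up 162.7 w38.6 gf0.0 wf [ 0.3  0.5 -0.7]
   turn [-0.002  0.    -0.004] then shift [-28.6   9.8  52.7]
```

>>> play_rows --deltas '[-16,5,10,0,0,0,0.6,-16,5.5,15,0,0,0,0.6,0,0,15,0,0,0,0.6,0,0,10,0,0,0,0.6,0,0,0,0,0,0,0.6,0,0,0,0,0,0,0.6]'

```text
time_s: 3.37
eef_pos: [656.7, -54.6, 403.3]
tcp_rot: [-179.9, -0.1, 106.7]
wrist_force: [-0.4, -0.7, -0.6]
gripper_width: 38.2
gripper_force: 0.0
```

```bash
python3 - <<'E'
from h import *
go('c',-26.5,0,32)
rect(get_image("top"),F['c'][0],16.6,341,70,85,4,"pics/rect2.png")
s=get_image("scene"); crop(s,260,110,130,130,5,"pics/s2.png")
E
```

```text
t3.37 pos [656.7 -54.6 403.3] local -26.5 1.5 up 113.3 w38.2 gf0.0 wf [-0.4 -0.7 -0.6]
   turn [-0.002 -0.001  0.001] then shift [-1.5 -0.  81.3]
```

View pics/s2.png

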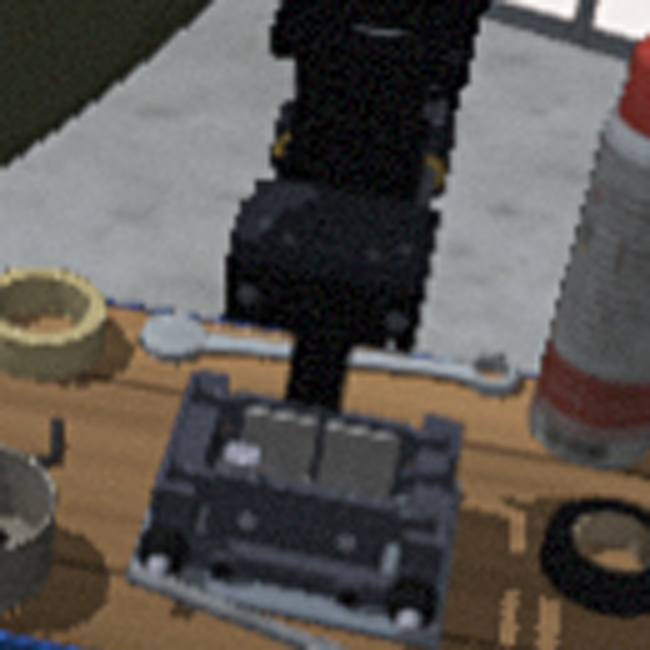

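The scene view shows the fingers (320,370) centred over the pads' middle seam (318,430) with the can clear of the gripper body. Going down.

>>> play_rows --deltas '[-1,0,12,0,0,0,0.6,0,0,15,0,0,0,0.6,0,0,15,0,0,0,0.6,0,0,12,0,0,0,0.6,0,0,10,0,0,0,0.6,0,0,8,0,0,0,0.6,0,0,5,0,0,0,0.6,0,0,3,0,0,0,0.6]'

```text
time_s: 4.13
eef_pos: [657.3, -56.2, 323.5]
tcp_rot: [-179.9, -0.0, 106.6]
wrist_force: [-0.2, 0.1, -0.5]
gripper_width: 38.3
gripper_force: 0.0
```

>>> play_rows --deltas '[0,0,0,0,0,0,0.7,0,0,0,0,0,0,0.76,0,0,0,0,0,0,0.82,0,0,0,0,0,0,0.88,0,0,0,0,0,0,1,0,0,0,0,0,0,1,0,0,0,0,0,0,1]'

```text
time_s: 4.72
eef_pos: [657.7, -56.2, 325.4]
tcp_rot: [179.9, 0.0, 106.6]
wrist_force: [-0.2, 0.6, 1.2]
gripper_width: 8.8
gripper_force: 30.0
```

```bash
python3 -c "
from h import *
go('c',-26.5,0,32)"
```

```text
t4.72 pos [657.7 -56.2 325.4] local -26.0 -0.4 up 35.4 w8.8 gf30.0 wf [-0.2  0.6  1.2]
   turn [0.001 0.001 0.   ] then shift [ 0.4 -0.5  3.4]
```

>>> play_rows --deltas '[0,0,-5,0,0,0,1,0,0,-10,0,0,0,1,0,0,-15,0,0,0,1,0,0,-20,0,0,0,1,0,0,-20,0,0,0,1,0,0,-15,0,0,0,1,0,0,-10,0,0,0,1,0,0,0,0,0,0,1]'

```text
time_s: 5.38
eef_pos: [658.2, -56.3, 424.2]
tcp_rot: [179.7, 0.2, 106.6]
wrist_force: [0.1, -0.7, -2.5]
gripper_width: 8.5
gripper_force: 30.0
```

```bash
python3 -c "
from h import *
go('c',-26.5,0,130)
go('r',0,0,130)"
```

```text
t5.38 pos [658.2 -56.3 424.2] local -25.5 -0.7 up 134.2 w8.5 gf30.0 wf [ 0.1 -0.7 -2.5]
   turn [0.006 0.003 0.   ] then shift [ 0.7 -1.   4.2]
t5.38 pos [658.2 -56.3 424.2] local -18.8 -299.1 up 134.2 w8.5 gf30.0 wf [ 0.1 -0.7 -2.5]
   turn [ 0.005  0.003 -0.078] then shift [299.1  18.8   4.2]
```

>>> play_rows --deltas '[0,0,0,0,0,-0.079,1,15,1,0,0,0,0,1,30,2,0,0,0,0,1,35,2,0,0,0,0,1,35,2,0,0,0,0,1,35,2,0,0,0,0,1,35,2,0,0,0,0,1,35,2,0,0,0,0,1]'

```text
time_s: 6.05
eef_pos: [588.8, 155.7, 418.6]
tcp_rot: [-179.9, -0.0, 111.1]
wrist_force: [1.2, -0.4, -2.7]
gripper_width: 9.2
gripper_force: 30.0
```

>>> play_rows --deltas '[35,2,0,0,0,0,1,25,2,0,0,0,0,1,15,1,0,0,0,0,1,4,0.8,0,0,0,0,1,0,0,0,0,0,0,1,0,0,0,0,0,0,1]'

```text
time_s: 6.55
eef_pos: [567.4, 228.7, 419.2]
tcp_rot: [-180.0, 0.0, 111.1]
wrist_force: [-0.9, 0.7, -2.4]
gripper_width: 8.7
gripper_force: 30.0
```

```bash
python3 - <<'E'
from h import *
go('r',0,0,30.5)
s=get_image("scene"); a=s["img"][100:240,140:260]
crop(s,140,110,130,130,5,"pics/s3.png")
E
```

```text
t6.55 pos [567.4 228.7 419.2] local -0.9 -0.5 up 129.2 w8.7 gf30.0 wf [-0.9  0.7 -2.4]
   turn [-0.001  0.001 -0.   ] then shift [ 0.5  0.9 98.7]
```

View pics/s3.png

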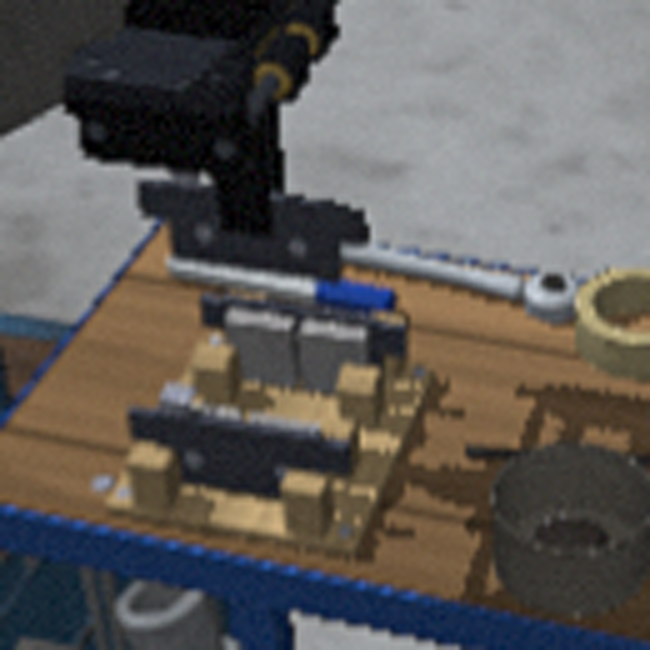

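The picture shows the worn pad held level at (255,235), above the free middle slot. Lowering it.

>>> play_rows --deltas '[0.5,0.7,12,0,0,0,1,0,0,18,0,0,0,1,0,0,18,0,0,0,1,0,0,16,0,0,0,1,0,0,12,0,0,0,1,0,0,9,0,0,0,1,0,0,5,0,0,0,1,0,0,3,0,0,0,1]'

```text
time_s: 7.27
eef_pos: [567.7, 229.8, 325.8]
tcp_rot: [-180.0, 0.0, 111.1]
wrist_force: [-1.3, 0.4, -2.5]
gripper_width: 8.6
gripper_force: 30.0
```

>>> play_rows --deltas '[0,0,2,0,0,0,1,0,0,2,0,0,0,1,0,0,1,0,0,0,1,0,0,0,0,0,0,1]'

```text
time_s: 7.6
eef_pos: [567.8, 230.3, 322.2]
tcp_rot: [180.0, 0.0, 111.1]
wrist_force: [-0.2, -0.0, -2.1]
gripper_width: 8.7
gripper_force: 30.0
```

```bash
python3 -c "
from h import *
go('r',0,0,30.5)"
```

```text
t7.60 pos [567.8 230.3 322.2] local 0.0 0.8 up 32.2 w8.7 gf30.0 wf [-0.2 -0.  -2.1]
   turn [0.001 0.    0.001] then shift [-0.8 -0.   1.7]
```

>>> play_rows --deltas '[0,0,1,0,0,0,1,0,0,1,0,0,0,1,0,0,0,0,0,0,1]'

```text
time_s: 7.85
eef_pos: [568.0, 230.4, 321.4]
tcp_rot: [179.9, 0.0, 111.1]
wrist_force: [-0.4, 0.0, 3.8]
gripper_width: 8.6
gripper_force: 30.0
```

>>> play_rows --deltas '[0,0,0,0,0,0,0.85,0,0,0,0,0,0,0.74,0,0,0,0,0,0,0.74,0,0,0,0,0,0,0.74,0,0,-10,0,0,0,0.74,0,0,-20,0,0,0,0.7,0,0,-20,0,0,0,0.66,0,0,-10,0,0,0,0.66]'

```text
time_s: 8.52
eef_pos: [568.3, 230.4, 383.3]
tcp_rot: [179.8, 0.0, 111.1]
wrist_force: [-0.3, -1.0, 0.2]
gripper_width: 31.6
gripper_force: 0.0
```

>>> play_rows --deltas '[0,-20,0,0,0,0,0.66,0,-20,0,0,0,0,0.66,0,0,0,0,0,0,0.66,0,0,0,0,0,0,0.66]'

```text
time_s: 8.85
eef_pos: [530.2, 215.7, 380.4]
tcp_rot: [179.9, 0.0, 111.1]
wrist_force: [0.3, -0.1, -0.8]
gripper_width: 32.5
gripper_force: 0.0
```

```bash
python3 - <<'E'
from h import *
go('r',-40,0,31)
d=get_image("top"); rect(d,F['r'][0],21.1,340,70,75,4,"pics/rect4.png")
E
```

```text
t8.85 pos [530.2 215.7 380.4] local -40.3 0.8 up 90.4 w32.5 gf0.0 wf [ 0.3 -0.1 -0.8]
   turn [0.002 0.    0.001] then shift [-0.8  0.3 59.4]
```

View pics/rect4.png

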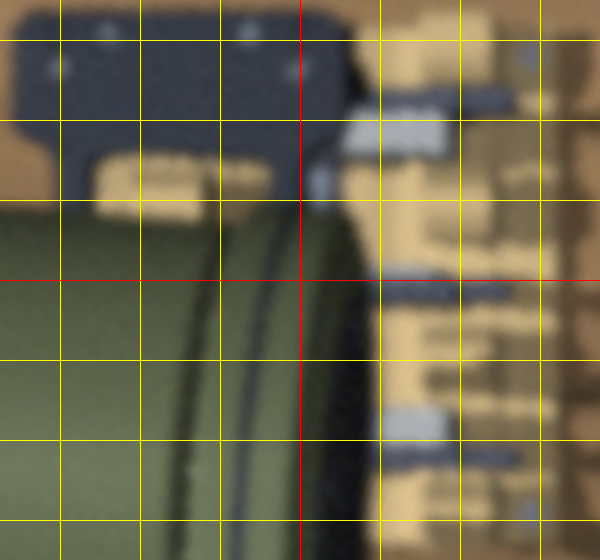

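The worn pad stands in the middle slot (backing at row 290). The near pad's backing is at row 458, as expected. Going down on the new tab pad.

>>> play_rows --deltas '[-0.8,0,10,0,0,0,0.66,0,0,15,0,0,0,0.66,0,0,15,0,0,0,0.66,0,0,10,0,0,0,0.66,0,0,6,0,0,0,0.66,0,0,3,0,0,0,0.66,0,0,0,0,0,0,0.66]'

```text
time_s: 9.48
eef_pos: [530.3, 214.9, 319.2]
tcp_rot: [-179.9, -0.0, 111.1]
wrist_force: [-0.2, 0.8, 0.6]
gripper_width: 32.5
gripper_force: 0.0
```

>>> play_rows --deltas '[0,0,0,0,0,0,0.74,0,0,0,0,0,0,0.8,0,0,0,0,0,0,0.86,0,0,0,0,0,0,1,0,0,0,0,0,0,1,0,0,0,0,0,0,1]'

```text
time_s: 9.98
eef_pos: [531.1, 215.2, 321.7]
tcp_rot: [179.9, 0.0, 111.1]
wrist_force: [0.4, 0.1, 2.5]
gripper_width: 15.9
gripper_force: 30.0
```

```bash
python3 -c "
from h import *
go('r',-40,0,130)"
```

```text
t9.98 pos [531.1 215.2 321.7] local -39.7 -0.0 up 31.7 w15.9 gf30.0 wf [0.4 0.1 2.5]
   turn [0.002 0.    0.001] then shift [  0.   -0.3 -98.3]
```

>>> play_rows --deltas '[0,0,-5,0,0,0,1,0,0,-10,0,0,0,1,0,0,-15,0,0,0,1,0,0,-20,0,0,0,1,0,0,-20,0,0,0,1,0,0,-20,0,0,0,1,0,0,-10,0,0,0,1,0,0,0,0,0,0.079,1]'

```text
time_s: 10.65
eef_pos: [531.4, 215.2, 425.3]
tcp_rot: [179.6, -0.0, 106.5]
wrist_force: [0.9, -0.5, -3.3]
gripper_width: 15.7
gripper_force: 30.0
```

```bash
python3 -c "
from h import *
go('c',-22.7,0,130)"
```

```text
t10.65 pos [531.4 215.2 425.3] local -69.5 295.8 up 135.3 w15.7 gf30.0 wf [ 0.9 -0.5 -3.3]
   turn [ 0.006 -0.    -0.001] then shift [-295.8   46.8    5.3]
```

>>> play_rows --deltas '[-15,2,0,0,0,0,1,-30,4,0,0,0,0,1,-35,6,0,0,0,0,1,-35,6,0,0,0,0,1,-35,6,0,0,0,0,1,-35,6,0,0,0,0,1,-35,6,0,0,0,0,1,-35,6,0,0,0,0,1]'

```text
time_s: 11.32
eef_pos: [644.2, -19.0, 420.7]
tcp_rot: [-180.0, -0.0, 106.6]
wrist_force: [0.3, 0.1, -3.6]
gripper_width: 16.0
gripper_force: 30.0
```

>>> play_rows --deltas '[-25,3,0,0,0,0,1,-12,1.5,0,0,0,0,1,-4,0,0,0,0,0,1,0,0,0,0,0,0,1,0,0,0,0,0,0,1]'

```text
time_s: 11.73
eef_pos: [659.5, -54.2, 420.9]
tcp_rot: [180.0, -0.0, 106.7]
wrist_force: [0.4, 0.1, -3.0]
gripper_width: 16.0
gripper_force: 30.0
```

```bash
python3 - <<'E'
from h import *
go('c',-22.7,0,34.5)
s=get_image("scene"); crop(s,260,120,120,120,5,"pics/s5.png")
E
```

```text
t11.73 pos [659.5 -54.2 420.9] local -23.7 1.0 up 130.9 w16.0 gf30.0 wf [ 0.4  0.1 -3. ]
   turn [ 0.    -0.001  0.001] then shift [-1.   1.  96.4]
```

View pics/s5.png

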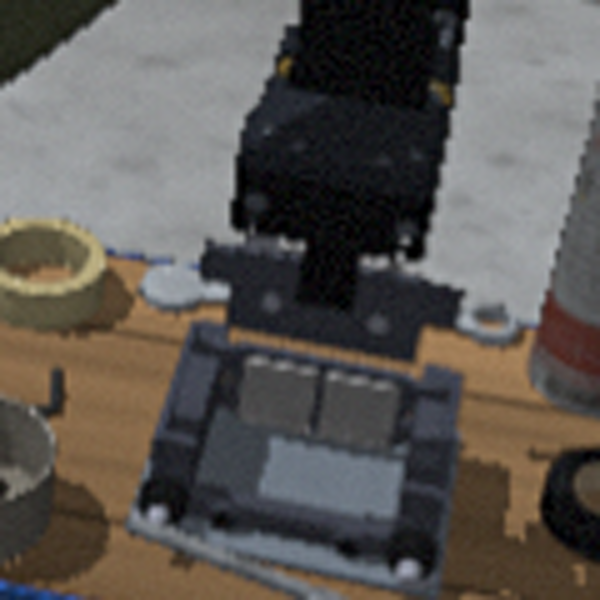

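The new tab pad hangs level (330,300) above the empty pin-side notches. Lowering it, slowly at the end.

>>> play_rows --deltas '[-1,0.6,10,0,0,0,1,0,0,15,0,0,0,1,0,0,18,0,0,0,1,0,0,15,0,0,0,1,0,0,10,0,0,0,1,0,0,6,0,0,0,1,0,0,3,0,0,0,1,0,0,2,0,0,0,1]'

```text
time_s: 12.45
eef_pos: [660.7, -55.9, 341.6]
tcp_rot: [180.0, 0.0, 106.6]
wrist_force: [0.8, -0.7, -3.1]
gripper_width: 16.0
gripper_force: 30.0
```

>>> play_rows --deltas '[0,0,2,0,0,0,1,0,0,2,0,0,0,1,0,0,2,0,0,0,1,0,0,2,0,0,0,1]'

```text
time_s: 12.78
eef_pos: [660.9, -56.2, 334.2]
tcp_rot: [179.9, 0.0, 106.6]
wrist_force: [0.6, 0.2, -3.3]
gripper_width: 15.6
gripper_force: 30.0
```

```bash
python3 -c "
from h import *
go('c',-22.7,0,34.5)"
```

```text
t12.78 pos [660.9 -56.2 334.2] local -22.9 -1.3 up 44.2 w15.6 gf30.0 wf [ 0.6  0.2 -3.3]
   turn [0.001 0.    0.   ] then shift [1.3 0.2 9.7]
```

No contact, and the ears are in the notches. Continuing down.

>>> play_rows --deltas '[0.6,0,2,0,0,0,1,0,0,2,0,0,0,1,0,0,2,0,0,0,1,0,0,1,0,0,0,1,0,0,0,0,0,0,1]'

```text
time_s: 13.2
eef_pos: [660.4, -55.5, 326.2]
tcp_rot: [-180.0, -0.0, 106.6]
wrist_force: [0.6, 0.0, -4.0]
gripper_width: 15.8
gripper_force: 30.0
```

>>> play_rows --deltas '[0,0,1,0,0,0,1,0,0,1,0,0,0,1,0,0,0,0,0,0,1]'

```text
time_s: 13.45
eef_pos: [660.6, -55.6, 325.7]
tcp_rot: [179.9, 0.0, 106.6]
wrist_force: [-1.4, 0.5, -0.3]
gripper_width: 15.8
gripper_force: 30.0
```

>>> play_rows --deltas '[0,0,1,0,0,0,1,0,0,0.5,0,0,0,1,0,0,0,0,0,0,1]'

```text
time_s: 13.7
eef_pos: [660.6, -55.6, 325.7]
tcp_rot: [179.9, 0.1, 106.6]
wrist_force: [-2.1, 0.4, 5.0]
gripper_width: 15.8
gripper_force: 30.0
```

>>> play_rows --deltas '[0,0,0,0,0,0,0.8,0,0,0,0,0,0,0.72,0,0,0,0,0,0,0.7,0,0,0,0,0,0,0.7,0,0,-10,0,0,0,0.7,0,0,-20,0,0,0,0.66,0,0,-20,0,0,0,0.63,0,0,-10,0,0,0,0.63]'

```text
time_s: 14.37
eef_pos: [661.2, -55.6, 386.8]
tcp_rot: [179.8, 0.1, 106.6]
wrist_force: [0.1, -0.2, 0.6]
gripper_width: 34.8
gripper_force: 0.0
```

>>> play_rows --deltas '[0,16,0,0,0,0,0.63,0,17,0,0,0,0,0.63,0,16,0,0,0,0,0.63,0,0,0,0,0,0,0.63,0,0,0,0,0,0,0.63]'

```text
time_s: 14.78
eef_pos: [707.6, -41.4, 382.5]
tcp_rot: [-179.9, -0.0, 106.6]
wrist_force: [-0.4, 0.6, -0.8]
gripper_width: 35.5
gripper_force: 0.0
```

```bash
python3 - <<'E'
from h import *
go('c',26.5,0,34.5)
s=get_image("scene"); crop(s,280,160,80,80,8,"pics/s6.png")
E
```

```text
t14.78 pos [707.6 -41.4 382.5] local 26.0 -0.5 up 92.5 w35.5 gf0.0 wf [-0.4  0.6 -0.8]
   turn [-0.001 -0.     0.001] then shift [ 0.5  0.5 58. ]
```

View pics/s6.png

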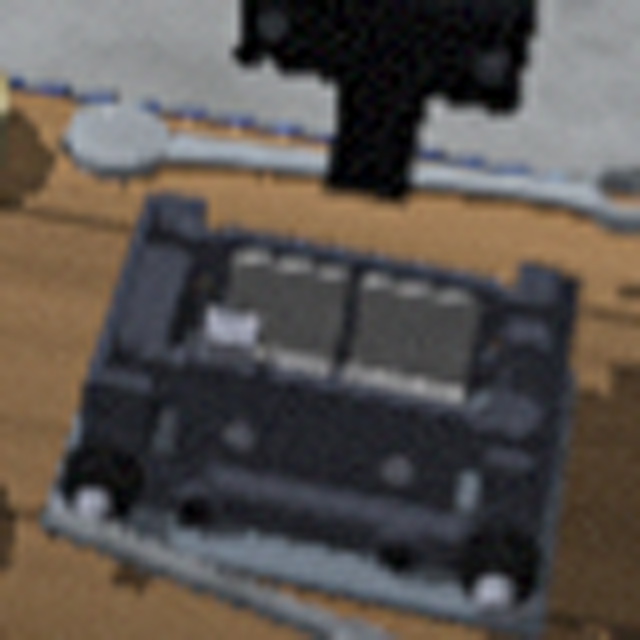

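The new tab pad is seated (tab at (230,325), thick lining top visible) and the worn plain pad is behind it. Going down on the worn plain pad.

>>> play_rows --deltas '[0.5,0.5,10,0,0,0,0.63,0,0,15,0,0,0,0.63,0,0,14,0,0,0,0.63,0,0,10,0,0,0,0.63,0,0,6,0,0,0,0.63,0,0,2,0,0,0,0.63,0,0,0,0,0,0,0.63]'

```text
time_s: 15.42
eef_pos: [707.4, -40.9, 324.9]
tcp_rot: [-179.9, -0.0, 106.6]
wrist_force: [-0.1, -0.1, 0.4]
gripper_width: 35.2
gripper_force: 0.0
```

>>> play_rows --deltas '[0,0,0,0,0,0,0.74,0,0,0,0,0,0,0.8,0,0,0,0,0,0,0.86,0,0,0,0,0,0,1,0,0,0,0,0,0,1,0,0,0,0,0,0,1,0,0,0,0,0,0,1]'

```text
time_s: 16.0
eef_pos: [708.1, -40.9, 326.8]
tcp_rot: [179.9, 0.0, 106.6]
wrist_force: [1.2, 0.3, 1.8]
gripper_width: 8.8
gripper_force: 30.0
```

```bash
python3 -c "
from h import *
go('c',26.5,0,34.5)"
```

```text
t16.00 pos [708.1 -40.9 326.8] local 26.7 -0.1 up 36.8 w8.8 gf30.0 wf [1.2 0.3 1.8]
   turn [0.001 0.    0.   ] then shift [ 0.1 -0.2  2.3]
```

>>> play_rows --deltas '[0,0,-5,0,0,0,1,0,0,-10,0,0,0,1,0,0,-15,0,0,0,1,0,0,-20,0,0,0,1,0,0,-20,0,0,0,1,0,0,-15,0,0,0,1,0,0,-10,0,0,0,1,0,0,0,0,0,-0.079,1]'

```text
time_s: 16.67
eef_pos: [708.4, -41.0, 426.1]
tcp_rot: [179.7, 0.2, 111.2]
wrist_force: [0.3, 0.3, -2.9]
gripper_width: 8.8
gripper_force: 30.0
```

```bash
python3 -c "
from h import *
go('r',-40,0,130)"
```

```text
t16.67 pos [708.4 -41.  426.1] local 33.5 -302.9 up 136.1 w8.8 gf30.0 wf [ 0.3  0.3 -2.9]
   turn [0.005 0.003 0.002] then shift [302.9 -73.5   6.1]
```

>>> play_rows --deltas '[15,-3,0,0,0,0,1,30,-7,0,0,0,0,1,35,-9,0,0,0,0,1,35,-9,0,0,0,0,1,35,-9,0,0,0,0,1,35,-9,0,0,0,0,1,35,-9,0,0,0,0,1,35,-9,0,0,0,0,1]'

```text
time_s: 17.33
eef_pos: [554.1, 175.4, 421.0]
tcp_rot: [-180.0, -0.0, 111.1]
wrist_force: [1.1, 0.2, -2.6]
gripper_width: 8.6
gripper_force: 29.9
```

>>> play_rows --deltas '[25,-6,0,0,0,0,1,15,-3,0,0,0,0,1,8,-0.5,0,0,0,0,1,0,0,0,0,0,0,1,0,0,0,0,0,0,1]'

```text
time_s: 17.75
eef_pos: [529.9, 215.1, 421.0]
tcp_rot: [-180.0, 0.0, 111.1]
wrist_force: [-0.2, -0.3, -3.0]
gripper_width: 8.9
gripper_force: 29.9
```

```bash
python3 -c "
from h import *
go('r',-40,0,31.5)"
```

```text
t17.75 pos [529.9 215.1 421. ] local -40.8 0.3 up 131.0 w8.9 gf29.9 wf [-0.2 -0.3 -3. ]
   turn [-0.     0.001  0.001] then shift [-0.3  0.8 99.5]
```

>>> play_rows --deltas '[0,0.8,12,0,0,0,1,0,0,18,0,0,0,1,0,0,18,0,0,0,1,0,0,16,0,0,0,1,0,0,12,0,0,0,1,0,0,9,0,0,0,1,0,0,5,0,0,0,1,0,0,3,0,0,0,1]'

```text
time_s: 18.42
eef_pos: [530.8, 215.0, 327.2]
tcp_rot: [-179.9, -0.0, 111.1]
wrist_force: [-0.1, -0.3, -3.2]
gripper_width: 8.5
gripper_force: 29.9
```

>>> play_rows --deltas '[0,0,2,0,0,0,1,0,0,1,0,0,0,1,0,0,1,0,0,0,1,0,0,0,0,0,0,1]'

```text
time_s: 18.75
eef_pos: [530.9, 215.6, 324.8]
tcp_rot: [179.9, 0.0, 111.1]
wrist_force: [0.7, 0.1, -3.2]
gripper_width: 8.7
gripper_force: 29.9
```

>>> play_rows --deltas '[0,0,1,0,0,0,1,0,0,1,0,0,0,1,0,0,0.5,0,0,0,1,0,0,0,0,0,0,1]'

```text
time_s: 19.08
eef_pos: [530.9, 215.6, 322.9]
tcp_rot: [179.9, 0.0, 111.1]
wrist_force: [-0.4, -0.3, 2.7]
gripper_width: 8.8
gripper_force: 30.0
```

>>> play_rows --deltas '[0,0,0,0,0,0,0.85,0,0,0,0,0,0,0.74,0,0,0,0,0,0,0.74,0,0,0,0,0,0,0.74,0,0,-10,0,0,0,0.74,0,0,-20,0,0,0,0.7,0,0,-20,0,0,0,0.66,0,0,-10,0,0,0,0.66]'

```text
time_s: 19.75
eef_pos: [531.3, 215.7, 385.3]
tcp_rot: [179.8, 0.0, 111.1]
wrist_force: [0.0, 0.2, 0.5]
gripper_width: 31.9
gripper_force: 0.0
```

>>> play_rows --deltas '[0,10,0,0,0,0,0.66,0,20,0,0,0,0,0.66,0,20,0,0,0,0,0.66,0,20,0,0,0,0,0.66,0,10,0,0,0,0,0.66,0,0,0,0,0,0,0.66,0,0,0,0,0,0,0.66]'

```text
time_s: 20.33
eef_pos: [605.3, 244.3, 380.3]
tcp_rot: [-179.9, -0.0, 111.1]
wrist_force: [0.0, -0.4, 0.5]
gripper_width: 32.1
gripper_force: 0.0
```

```bash
python3 - <<'E'
from h import *
go('r',40,0,31)
s=get_image("scene"); crop(s,150,140,90,90,7,"pics/s7.png")
E
```

```text
t20.33 pos [605.3 244.3 380.3] local 40.1 0.4 up 90.3 w32.1 gf0.0 wf [ 0.  -0.4  0.5]
   turn [-0.002 -0.     0.001] then shift [-0.4 -0.1 59.3]
```

View pics/s7.png

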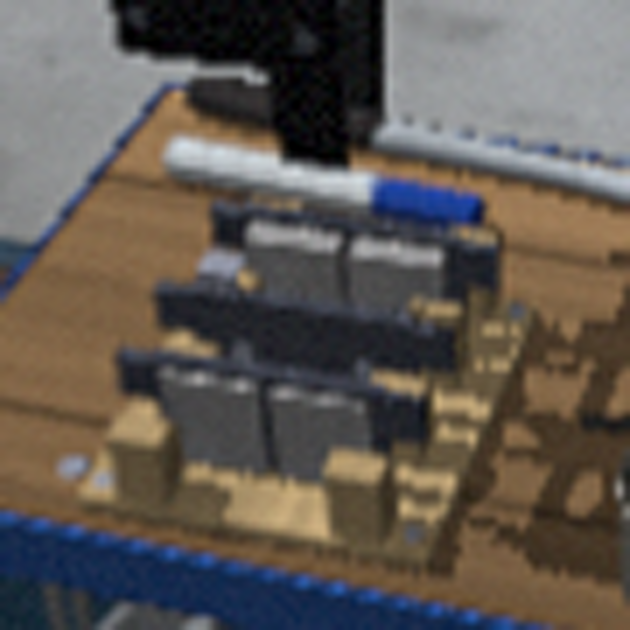

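Both worn pads stand in their slots (near (270,410), middle (310,325)). The new plain pad is in the far slot (345,260), so I'll grasp it next.

>>> play_rows --deltas '[-0.4,0,10,0,0,0,0.66,0,0,15,0,0,0,0.66,0,0,15,0,0,0,0.66,0,0,10,0,0,0,0.66,0,0,6,0,0,0,0.66,0,0,2,0,0,0,0.66,0,0,0,0,0,0,0.66]'

```text
time_s: 20.97
eef_pos: [605.1, 243.8, 322.5]
tcp_rot: [-179.9, -0.0, 111.1]
wrist_force: [-1.0, 0.4, -0.7]
gripper_width: 32.6
gripper_force: 0.0
```

>>> play_rows --deltas '[0,0,0,0,0,0,0.74,0,0,0,0,0,0,0.8,0,0,0,0,0,0,0.86,0,0,0,0,0,0,1,0,0,0,0,0,0,1,0,0,0,0,0,0,1]'

```text
time_s: 21.47
eef_pos: [605.9, 244.1, 324.7]
tcp_rot: [179.9, 0.0, 111.1]
wrist_force: [0.6, 0.6, 2.8]
gripper_width: 16.0
gripper_force: 30.0
```

>>> play_rows --deltas '[0,0,-5,0,0,0,1,0,0,-10,0,0,0,1,0,0,-15,0,0,0,1,0,0,-20,0,0,0,1,0,0,-20,0,0,0,1,0,0,-20,0,0,0,1,0,0,-10,0,0,0,1,0,0,0,0,0,0.079,1]'

```text
time_s: 22.13
eef_pos: [606.2, 244.2, 428.6]
tcp_rot: [179.6, -0.0, 106.5]
wrist_force: [-0.4, 0.4, -3.3]
gripper_width: 15.7
gripper_force: 30.0
```

```bash
python3 -c "
from h import *
go('c',23.3,0,130)"
```

```text
t22.13 pos [606.2 244.2 428.6] local 10.4 302.2 up 138.6 w15.7 gf30.0 wf [-0.4  0.4 -3.3]
   turn [ 0.007 -0.    -0.001] then shift [-302.2   12.9    8.6]
```

>>> play_rows --deltas '[-15,0,0,0,0,0,1,-30,1,0,0,0,0,1,-35,2,0,0,0,0,1,-35,2,0,0,0,0,1,-35,2,0,0,0,0,1,-35,2,0,0,0,0,1,-35,2,0,0,0,0,1,-35,1,0,0,0,0,1]'

```text
time_s: 22.8
eef_pos: [690.1, 0.6, 423.0]
tcp_rot: [-179.9, -0.0, 106.7]
wrist_force: [-0.8, 0.6, -3.8]
gripper_width: 15.8
gripper_force: 30.0
```

>>> play_rows --deltas '[-25,0.5,0,0,0,0,1,-15,0,0,0,0,0,1,-8,0,0,0,0,0,1,0,0,0,0,0,0,1,0,0,0,0,0,0,1]'

```text
time_s: 23.22
eef_pos: [703.9, -42.2, 423.5]
tcp_rot: [-180.0, -0.1, 106.7]
wrist_force: [0.7, 0.1, -3.8]
gripper_width: 15.9
gripper_force: 30.0
```

```bash
python3 -c "
from h import *
go('c',23.3,0,38)"
```

```text
t23.22 pos [703.9 -42.2 423.5] local 22.3 -0.1 up 133.5 w15.9 gf30.0 wf [ 0.7  0.1 -3.8]
   turn [-0.    -0.001  0.001] then shift [ 0.1  1.  95.5]
```

>>> play_rows --deltas '[0,0.5,10,0,0,0,1,0,0,15,0,0,0,1,0,0,18,0,0,0,1,0,0,15,0,0,0,1,0,0,10,0,0,0,1,0,0,6,0,0,0,1,0,0,3,0,0,0,1,0,0,2,0,0,0,1]'

```text
time_s: 23.88
eef_pos: [704.6, -42.3, 344.6]
tcp_rot: [180.0, 0.0, 106.6]
wrist_force: [-0.2, -0.6, -2.2]
gripper_width: 15.9
gripper_force: 30.0
```

>>> play_rows --deltas '[0,0,2,0,0,0,1,0,0,2,0,0,0,1,0,0,2,0,0,0,1,0,0,2,0,0,0,1]'

```text
time_s: 24.22
eef_pos: [704.8, -42.8, 337.2]
tcp_rot: [179.9, 0.0, 106.6]
wrist_force: [0.4, -0.5, -3.6]
gripper_width: 16.0
gripper_force: 30.0
```

```bash
python3 -c "
from h import *
go('c',23.3,0,38)"
```

```text
t24.22 pos [704.8 -42.8 337.2] local 23.0 -1.0 up 47.2 w16.0 gf30.0 wf [ 0.4 -0.5 -3.6]
   turn [0.001 0.    0.   ] then shift [1.  0.3 9.2]
```

>>> play_rows --deltas '[0.4,0.3,2,0,0,0,1,0,0,2,0,0,0,1,0,0,2,0,0,0,1,0,0,1,0,0,0,1,0,0,0,0,0,0,1]'

```text
time_s: 24.63
eef_pos: [704.6, -42.2, 329.1]
tcp_rot: [-180.0, -0.0, 106.6]
wrist_force: [0.4, 0.2, -3.1]
gripper_width: 15.3
gripper_force: 30.0
```

>>> play_rows --deltas '[0,0,1,0,0,0,1,0,0,1,0,0,0,1,0,0,0,0,0,0,1]'

```text
time_s: 24.88
eef_pos: [704.8, -42.2, 328.6]
tcp_rot: [179.9, 0.0, 106.6]
wrist_force: [-1.1, -0.4, -0.8]
gripper_width: 15.9
gripper_force: 30.0
```

>>> play_rows --deltas '[0,0,1,0,0,0,1,0,0,0.5,0,0,0,1,0,0,0,0,0,0,1]'

```text
time_s: 25.13
eef_pos: [704.9, -42.2, 328.5]
tcp_rot: [179.9, 0.1, 106.6]
wrist_force: [-3.3, 0.4, 4.5]
gripper_width: 15.7
gripper_force: 30.0
```

>>> play_rows --deltas '[0,0,0,0,0,0,0.8,0,0,0,0,0,0,0.72,0,0,0,0,0,0,0.7,0,0,0,0,0,0,0.7,0,0,-10,0,0,0,0.7,0,0,-20,0,0,0,0.7,0,0,-30,0,0,0,0.7,0,0,-30,0,0,0,0.7]'

```text
time_s: 25.8
eef_pos: [704.4, -42.1, 416.4]
tcp_rot: [-179.9, -0.1, 106.6]
wrist_force: [0.8, 0.3, 0.2]
gripper_width: 28.8
gripper_force: 0.0
```

>>> play_rows --deltas '[30,-15,-10,0,0,0,0.7,35,-20,0,0,0,0,0.7,35,-20,0,0,0,0,0.7,35,-20,0,0,0,0,0.7,35,-20,0,0,0,0,0.7,0,0,0,0,0,0,0.7,0,0,0,0,0,0,0.7]'

```text
time_s: 26.38
eef_pos: [564.1, 94.9, 428.0]
tcp_rot: [179.8, 0.0, 106.8]
wrist_force: [-0.1, 0.5, 0.5]
gripper_width: 28.3
gripper_force: 0.0
```

```bash
python3 - <<'E'
from h import *
t=get_image("top"); rect(t,F['c'][0],16.6,341,70,75,4,"pics/a.png")
s=get_image("scene"); crop(s,280,165,70,70,5,"pics/b.png"); crop(s,150,150,80,70,5,"pics/c.png")
a,b,c=[cv2.imread(f"pics/{n}.png") for n in "abc"]
o=np.zeros((560,800,3),np.uint8); o[:450,:400]=cv2.resize(a,(400,450*400//450))[:450] if 0 else 0
a=cv2.resize(a,(400,373)); o[:373,:400]=a; o[:350,400:750]=b; o[373:560,:214]=cv2.resize(c,(214,187))
cv2.imwrite("pics/fin.png",o)
E
```

```text
(no output)
```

View pics/fin.png

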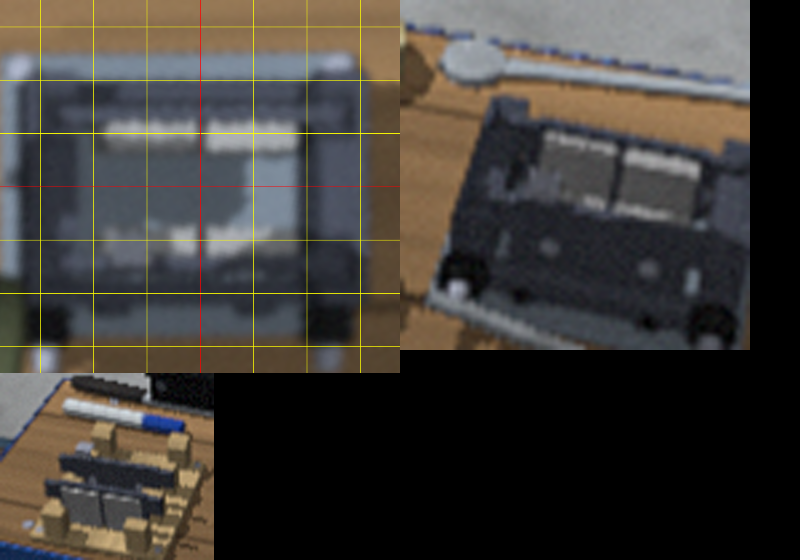

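The final picture shows both new pads seated parallel in the carrier with their linings facing each other, at rows 133 and 240. Both worn pads stand in the rack, and the seated heights match the grasp heights.

```bash
python3 -c "
from workcell import arm
print(arm.sign_off())"
```

```text
the job is handed in; nothing more can be done
None
```

The job is handed in at about 26 s: both new pads are seated in the carrier with linings facing each other and the tab pad on the pin side, and the two worn pads stand in the rack's middle and near slots. The sign-off returned no verdict.

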